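# Load the ultrasonic cleaner from the basket pile

## Task

Take the orange-handled lifting hook from its stand and use it to lift the top wash basket off the pile by its cross bar, without putting the gripper on the basket. Lower the basket gently into the ultrasonic cleaner's tank so that it stands flat and upright on the tank floor, keeping it upright all the way so that no parts spill. Unhook it and hang the hook back in its stand; leave the other two baskets piled as they are and everything else on the bench where it stands.

Things in the scene. Friction and masses are not known exactly. Their poses are not given: they have to be found in the camera images.
- basket_top: top one of three alike stackable round steel wash baskets, about 0.25 kg with small parts on its floor: 101 mm across, 56 mm high, wall 2.5 mm. Its foot (88 mm across, 5 mm high) sits in the rim of the basket below, so each basket adds 51 mm to the pile. Origin: centre of the underside, z up
- basket_top_bar (a point): middle of the top basket's cross bar (blue sleeve), on its centre line, 45 mm above the underside: hook it here and it hangs upright. The round bar, 6 mm thick, runs along the basket's y axis from wall to wall, 36 mm above the underside, raised to 45 mm in the middle (y within 10 mm). Free room: 44 mm to each side (x), and below it down to 14 mm above the underside
- basket_mid: middle basket of the pile, same form, origin the centre of its underside
- basket_low: lowest basket of the pile, same form, origin the centre of its underside, standing on the drain tray
- drain_tray: fixed flat steel tray, 190 mm (its x) by 230 mm (its y), its floor 8 mm above the bench, rim 16 mm high; origin centre of its underside. The pile stands on it
- hook: lifting hook, 0.13 kg, 156 mm long, hanging upright in its stand, free to turn there. Origin: centre of the underside of its steel collar (disc 32 mm across, 5 mm thick), z up along the shaft. Above the collar the handle, below it a 6 mm round shaft that ends in a J in the hook's x-z plane. At the start its tip points to the front of the stand
- hook_handle (a point): where to grip the orange handle, on its axis 36 mm above the hook's origin. The handle is square, 22 by 22 mm with its sides along the hook's x and y, and spans 5 to 67 mm above the origin
- hook_seat (a point): where a hanging 6 mm bar's centre line rests in the J: 80 mm straight below the hook's origin. Back leg 10 mm to the +x side; tip 10 to 12 mm to the -x side, its point 12 mm above the seat; lowest steel 9 mm below it; gap 14 mm. It goes under a bar lying along its y by moving to its -x, seat over 15 mm below the bar; to pass the bar up or down keep the seat over 18 mm to +x of it
- stand: fixed hook stand: foot 110 mm (x) by 90 mm (y), an upright blue plate at +x and two blue level prongs pointing to -x (the front), their tops 135 mm above the bench. The slot between them is 18 mm wide, open at the front, from 32 mm in front of the origin to 35 mm behind it. Origin: centre of the foot's underside
- stand_slot (a point): where the hook hangs: mid-slot at the prong tops, 8 mm in front of the stand's origin, 135 mm above the bench; axes those of the stand. The collar rests on both prongs. Lift the hook about 15 mm and draw it out to the front (-x); to hang it back, come in from the front with the collar above the prongs and lower it
- cleaner: fixed white ultrasonic cleaner without its lid, 200 mm (x) by 220 mm (y) by 130 mm high, control panel at -x; its open dry steel tank is 150 mm (x) by 160 mm (y), walls upright, the floor 50 mm above the bench (80 mm deep). Origin: centre of its underside. It stands either to the left or to the right, the pile on the other side
- tank_floor (a point): centre of the tank floor, 50 mm above the bench; axes those of the cleaner
- spray_can: loose spray can, 52 mm diameter, 150 mm high, origin centre of its underside; leave alone
- oil_bottle: loose small amber oil bottle, 40 mm diameter, 95 mm high, origin centre of its underside; leave alone
- grease_jar: loose jar with white lid on the drain tray beside the pile, 48 mm diameter, 42 mm high, origin centre of its underside; leave alone
- tape_roll: loose roll of yellow tape lying flat, 86 mm diameter, 20 mm high, origin centre of its underside; leave alone
- screwdriver: loose red screwdriver lying on the bench, 170 mm long; leave alone
- spool: loose red reel spool, 60 mm diameter, 32 mm high, origin centre of its underside; leave alone
- thread_jar: loose low black jar, 48 mm diameter, 36 mm high, origin centre of its underside; leave alone
Things that resemble listed ones, but are neither listed nor needed, are in the scene too. What is shaped like the basket_mid but purple or yellow is not meant.

How it is judged:
By the outcome, as a careful person would: the job done as asked, in the order asked, and still so for the second after the job is handed in, with the robot touching nothing.
It also fails if it takes over 72 s, if anything falls off the work surface, if the arm or the gripper's body presses on something with over 40 N, if the wrist force passes 120 N, or if a joint passes its speed limit or range.

## Robot

A 6-joint arm with a two-finger parallel gripper is mounted at the origin on the work surface. World frame = base frame: x ahead of the robot, y to its left, z up, the work surface at z = 0. Lengths are in m, angles in degrees, forces in N, time in s.
With the tool pointing down it reaches from about 0.375 to 0.9 m from the base axis. Payload 3.1 kg.
Tool frame: the origin (TCP) lies midway between the tips of the shut fingers; the grasp point (between the pads) lies 19 mm behind it; z points along the fingers, y is the line along which they close (so a half turn about z gives the same grasp; the last joint's range is limited). The gripper opens to 87 mm and grips with 3 to 60 N. Pads are 19 mm wide; open, the fingers measure 117 mm over their backs; the gripper's body (75 mm by 190 mm) begins 51 mm behind the grasp point.
Start: joints at [-76.175, 30.224, 82.088, -0, 67.689, -10.227], TCP at [0.255, -0.571, 0.223] pointing down, gripper open.
Joint ranges: [-176.69, 176.69], [-43.24, 126.21], [12.49, 139.97], [-82, 262], [0, 151.66], [-163.58, 163.58]. Speed limits (degrees/s): [159.86, 159.86, 180, 180, 180, 180].

## Interface

Orientations are given as a 3x3 rotation matrix whose columns are the frame's x, y, z axes.
In Python, from plant import robot gives the robot as it stands. The module is installed in compiled form; this text tells all that it offers.
- The arm moves only by the tool arm_command, never from a script. Its argument "targets" is a list that holds one entry, the list of rows, each a list of 7 numbers: the shift along the tool's x, y, z in m, then the turn, a rotation vector about the tool's x, y, z in rad, then the gripper's target within -1 to 1 (fully open at 1, half-way at 0, shut at -1). A call has 1 to 12 rows; each row is the pose to reach, as a shift and turn from the pose commanded when the call began, along the tool's axes at that moment; what a row does not reach only later rows make up. A row lasts 1/10 s, in which the tool goes at most 50 mm and 8.59 degrees, less where a joint would pass 70% of its speed; a pose out of reach is approached as far as the arm can. A call with a gripper value outside its range is refused whole. The fingers move at their own pace and stop on an object; "grip_force" is the grip in N (left out, the last holds). Time passes only in rows, so rows that repeat a pose let the fingers close. It gives the time, the measured TCP pose, the force, the opening and the grip force at its end, in the units of the state.
- robot.get_obs(): the state, without advancing time (a new reading comes with each control period).
- robot.get_image(name): name is "scene" or "top" or "wrist"; returns the picture (480x640x3 uint8, red, green, blue); there is no depth.
- robot.get_calibration(name): a dict with "camera_matrix" (3x3 intrinsics, pixels), "world_to_cam" (4x4, takes a point from world to camera coordinates). Camera axes: x right, y down, z forward; pixel columns grow to the right and rows downward; lengths in m; the calibration is good to about 2 mm. A picture is of the moment at which its call begins: read the wrist's pose just before it. get_calibration takes no time and is no camera call; for the wrist camera it gives the pose at the moment of the call.
- robot.close_job(): hands the job in; it is judged then, once.
The state is a dict: "time_s": time; "qpos": joint angles; "qd": joint speeds; "effort": joint torques, N m; "tcp_pos": TCP position; "eef_rot": TCP orientation; "contact_force": force on the tool from outside, world axes, zero at the start; "ft_torque": the same for the moment, N m; "finger_gap": opening from 0.0 (shut) to 1.0 (fully open); "grasp_force": force on a finger pad.
Only numpy, scipy, OpenCV 4.12 (cv2) and the standard library are available. Lean on these libraries where they do the work, as an engineer would, in place of code of your own. Each camera call takes 0.05 s, during which the arm holds its last target. There are 200 camera calls.

## Working session

There is one attempt and no reset: what is moved stays moved. The work goes in short steps, Python scripts to look and compute and a tool call to move; the robot and the scene stay as the last step left them, time stands still between calls to the robot, and variables do not carry over. Pictures are saved under pics/ and viewed, at most 12 in all, crops included, and the job is handed in when it is done.

Besides the shell and the picture viewer there is one more tool, called after "Call:" as a command line: name --argument value ..., lists and objects as JSON in quotes. arm_command: Moves the arm, as the interface text tells. Its arguments: {"type":"object","properties":{"targets":{"type":"array","items":{"type":"array","items":{"type":"array","items":{"type":"number"}}}},"grip_force":{"type":"number"}},"required":["targets"]}

```bash
mkdir -p pics; cat > h.py <<'E'
import numpy as np, cv2
from plant import robot
def cal(n):
    c=robot.get_calibration(n); return np.array(c["camera_matrix"]),np.array(c["world_to_cam"])
def snap(n,f):
    c=cal(n); im=robot.get_image(n); cv2.imwrite(f"pics/{f}.png",im[:,:,::-1]); np.savez(f"pics/{f}.npz",K=c[0],W=c[1]); return im,c
def ray(c,p):
    K,W=c; d=W[:3,:3].T@np.linalg.inv(K)@np.array([p[0],p[1],1.]); o=-W[:3,:3].T@W[:3,3]; return o,d/np.linalg.norm(d)
def onz(c,p,z):
    o,d=ray(c,p); return o+d*(z-o[2])/d[2]
def tri(c1,p1,c2,p2):
    o1,d1=ray(c1,p1);o2,d2=ray(c2,p2)
    A=np.stack([d1,-d2],1); t=np.linalg.lstsq(A,o2-o1,rcond=None)[0]
    a=o1+d1*t[0];b=o2+d2*t[1]; return (a+b)/2,np.linalg.norm(a-b)
def load(f):
    z=np.load(f"pics/{f}.npz"); return z['K'],z['W']
def proj(c,X):
    K,W=c; q=K@(W[:3,:3]@np.array(X)+W[:3,3]); return q[:2]/q[2]
E
python3 - <<'E'
from h import *
np.set_printoptions(precision=4,suppress=True)
for n in["scene","top"]:
    im,c=snap(n,n+"0"); print(n,c[0][0,0],c[0][:2,2],-c[1][:3,:3].T@c[1][:3,3],c[1][2,:3])
o=robot.get_obs();print(o["tcp_pos"],o["eef_rot"],o["finger_gap"],o["time_s"])
E
```

```text
scene 575.5752286791803 [315.1628 230.9427] [ 1.3909 -0.2692  1.0324] [-0.6718  0.2807 -0.6855]
top 561.9587094868001 [322.425  237.0712] [0.3973 0.1041 1.492 ] [ 0.1104 -0.0111 -0.9938]
[ 0.2546 -0.5701  0.2216] [[ 0.9132  0.4075 -0.0005]
 [ 0.4075 -0.9132  0.002 ]
 [ 0.0004 -0.002  -1.    ]] 0.9997497417925173 0.1
```

View pics/scene0.png

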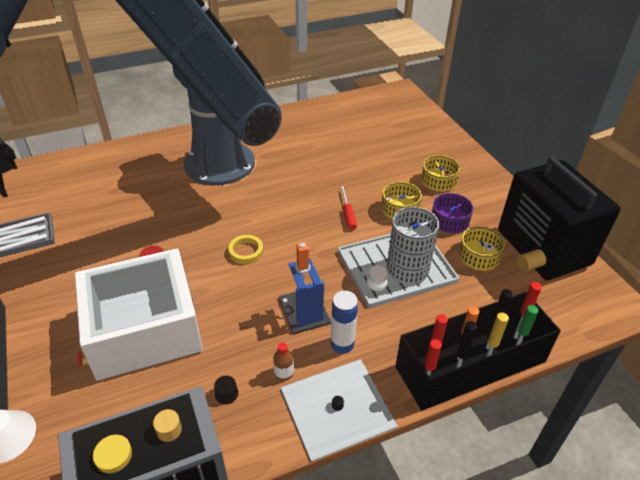

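View pics/top0.png

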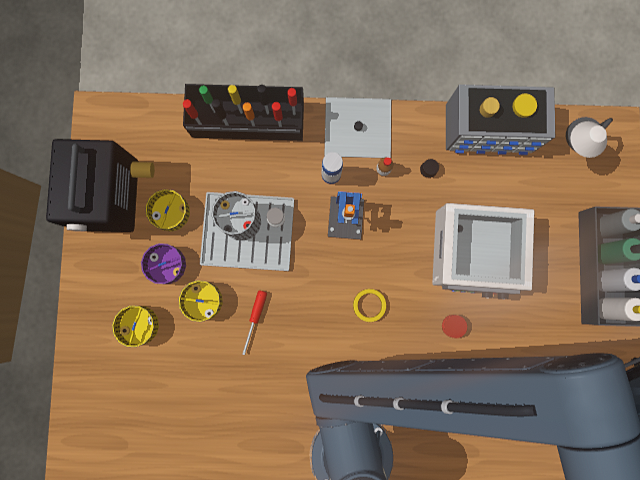

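The scene view shows the hook stand at (303,290), the pile at (412,245) and the cleaner at (138,310). In the top view the handle is at (349,210), the pile at (236,214) and the tank at (488,250). I'll magnify the details next.

```bash
python3 - <<'E'
import cv2,numpy as np
t=cv2.imread('pics/top0.png');s=cv2.imread('pics/scene0.png')
f=lambda im,x,y,w,h:cv2.resize(im[y:y+h,x:x+w],(400,300),interpolation=cv2.INTER_CUBIC)
a=np.hstack([f(t,195,180,80,60),f(t,310,182,80,60)]);b=np.hstack([f(s,370,200,88,66),f(s,260,235,88,66)])
cv2.imwrite('pics/comp.png',np.vstack([a,b]))
E
```

```text
(no output)
```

View pics/comp.png

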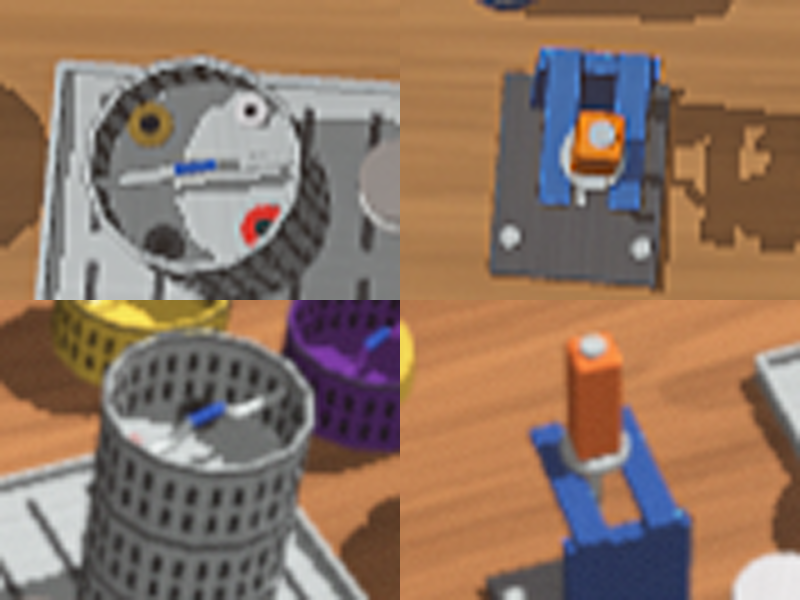

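The magnified crops show the basket's rim centred at (234,213) in top and (415.7,222.4) in scene. Its bar is nearly level in the top picture (world y), and the handle cap is at (350,208.4) top and (302.5,244.9) scene. The hook tip points to the front.

```bash
python3 - <<'E'
from h import *
np.set_printoptions(precision=4,suppress=True)
t,s=load('top0'),load('scene0')
print('rim',tri(t,(234,213),s,(415.7,222.4)),'cap',tri(t,(350,208.4),s,(302.5,244.9)))
for z in(.166,):
  a=onz(t,(219.4,216),z-.02);b=onz(t,(253,214.4),z-.02);print('bar',a,b,np.degrees(np.arctan2(*(b-a)[1::-1])))
f=lambda u,v:(310+(u-400)/5,182+v/5)
for p,q in(((550,200),(560,52)),((576,208),(583,52)),((628,205),(645,60))):
  a=onz(t,f(*p),.135);b=onz(t,f(*q),.135);print('prong',a,b,np.degrees(np.arctan2((b-a)[1],(b-a)[0])))
im=cv2.imread('pics/top0.png');hsv=cv2.cvtColor(im,cv2.COLOR_BGR2HSV)
m=((hsv[:,:,2]>195)&(hsv[:,:,1]<30)).astype(np.uint8)*255;m[:,:420]=0;m[:,560:]=0;m[:195]=0;m[310:]=0
m=cv2.morphologyEx(m,cv2.MORPH_OPEN,np.ones((2,2)))
cs,h=cv2.findContours(m,cv2.RETR_CCOMP,cv2.CHAIN_APPROX_NONE)
for c,hh in zip(cs,h[0]):
  if cv2.contourArea(c)>1500:
    r=cv2.boxPoints(cv2.minAreaRect(c)); P=np.array([onz(t,p,.13) for p in r]); print(hh[3],r.tolist(),'\n',P,P.mean(0),np.linalg.norm(P-np.roll(P,1,0),axis=1))
E
```

```text
rim (array([0.5981, 0.3034, 0.1641]), np.float64(0.004344705892442111)) cap (array([0.6091, 0.0285, 0.2057]), np.float64(0.0021065794470576773))
bar [0.5916 0.339  0.146 ] [0.5976 0.2582 0.146 ] -85.71687017888975
prong [0.5862 0.047  0.135 ] [0.6595 0.0437 0.135 ] -2.627368462488173
prong [0.5826 0.0343 0.135 ] [0.6598 0.0324 0.135 ] -1.4023485120786707
prong [0.5847 0.0089 0.135 ] [0.6567 0.0019 0.135 ] -5.599087617670413
-1 [[442.3206787109375, 284.54827880859375], [447.03448486328125, 204.41378784179688], [536.66552734375, 209.68618774414062], [531.9517211914062, 289.8206787109375]] 
 [[ 0.4405 -0.2044  0.13  ]
 [ 0.6375 -0.2158  0.13  ]
 [ 0.6303 -0.4374  0.13  ]
 [ 0.4331 -0.4224  0.13  ]] [ 0.5354 -0.32    0.13  ] [0.2182 0.1973 0.2217 0.1977]
0 [[449.7034606933594, 282.0413818359375], [454.0414123535156, 208.2965545654297], [530.189697265625, 212.77587890625], [525.8516845703125, 286.52069091796875]] 
 [[ 0.447  -0.2223  0.13  ]
 [ 0.6283 -0.2331  0.13  ]
 [ 0.6221 -0.4212  0.13  ]
 [ 0.4408 -0.4077  0.13  ]] [ 0.5345 -0.3211  0.13  ] [0.1855 0.1816 0.1882 0.1819]
```

```bash
cat >> h.py <<'E'
def plan(xyz,yaw):
    "shift/turn in tool axes from present pose to TCP xyz, tool x at yaw deg, pointing down"
    o=robot.get_obs();p=np.array(o["tcp_pos"]);R=np.array(o["eef_rot"])
    from scipy.spatial.transform import Rotation as Ro
    a=np.radians(yaw);G=np.array([[np.cos(a),np.sin(a),0],[np.sin(a),-np.cos(a),0],[0,0,-1]])
    print("shift",np.round(R.T@(np.array(xyz)-p),4),"turn",np.round(Ro.from_matrix(R.T@G).as_rotvec(),4),"dist",np.round(np.linalg.norm(np.array(xyz)-p),3))
E
python3 -c "
from h import *
plan((.58,.03,.34),-3)
c=cal('wrist');R=np.array(robot.get_obs()['eef_rot']);p=np.array(robot.get_obs()['tcp_pos'])
print(R.T@(-c[1][:3,:3].T@c[1][:3,3]-p),R.T@c[1][2,:3],c[0])"
```

```text
shift [ 0.5417 -0.4156 -0.1173] turn [-2.000e-03  1.000e-04  4.721e-01] dist 0.693
[ 0.07328776  0.00041781 -0.16208355] [-2.68202302e-01 -1.41878274e-04  9.63362603e-01] [[357.7989181    0.         317.89344909]
 [  0.         357.7989181  233.30128346]
 [  0.           0.           1.        ]]
```

Call:
arm_command --targets '[[[0.1, -0.08, -0.1173, 0, 0, 0.1, 1], [0.3, -0.2, -0.1173, 0, 0, 0.3, 1], [0.5417, -0.4156, -0.1173, -0.002, 0, 0.4721, 1], [0.5417, -0.4156, -0.1173, -0.002, 0, 0.4721, 1], [0.5417, -0.4156, -0.1173, -0.002, 0, 0.4721, 1], [0.5417, -0.4156, -0.1173, -0.002, 0, 0.4721, 1], [0.5417, -0.4156, -0.1173, -0.002, 0, 0.4721, 1], [0.5417, -0.4156, -0.1173, -0.002, 0, 0.4721, 1], [0.5417, -0.4156, -0.1173, -0.002, 0, 0.4721, 1], [0.5417, -0.4156, -0.1173, -0.002, 0, 0.4721, 1], [0.5417, -0.4156, -0.1173, -0.002, 0, 0.4721, 1], [0.5417, -0.4156, -0.1173, -0.002, 0, 0.4721, 1]]]'

```text
time_s: 1.3
tcp_pos: [0.5326, -0.0575, 0.3278]
eef_rot: [[0.999, -0.052, -0.0], [-0.052, -0.999, -0.002], [-0.0, 0.002, -1.0]]
contact_force: [0.2, -0.7, -0.1]
finger_gap: 1.002
grasp_force: 0.0
```

Call:
arm_command --targets '[[[0, 0, 0, 0, 0, 0, 1], [0, 0, 0, 0, 0, 0, 1]]]'

```text
time_s: 1.5
tcp_pos: [0.5322, -0.0584, 0.3274]
eef_rot: [[0.999, -0.049, -0.001], [-0.049, -0.999, -0.002], [-0.001, 0.002, -1.0]]
contact_force: [-0.5, -0.6, 0.7]
finger_gap: 1.0
grasp_force: 0.0
```

Call:
arm_command --targets '[[[0.0435, -0.09, -0.0126, 0, 0, 0, 1], [0.0435, -0.09, -0.0126, 0, 0, 0, 1], [0.0435, -0.09, -0.0126, 0, 0, 0, 1], [0.0435, -0.09, -0.0126, 0, 0, 0, 1], [0.0435, -0.09, -0.0126, 0, 0, 0, 1]]]'

```text
time_s: 2.0
tcp_pos: [0.5794, 0.0262, 0.3396]
eef_rot: [[0.999, -0.055, -0.002], [-0.055, -0.999, -0.003], [-0.002, 0.003, -1.0]]
contact_force: [-0.6, 0.4, -0.6]
finger_gap: 1.0
grasp_force: 0.0
```

```bash
python3 -c "
from h import *
print(robot.get_obs()['tcp_pos']);im,c=snap('wrist','w1')
for P in [(.609,.0285,.2057),(.607,.0285,.14),(.598,.303,.166)]: print(proj(c,P))"
```

```text
[0.579421   0.02615572 0.33957186]
[312.38751907 188.42669981]
[313.3496624  180.66265183]
[ 26.36537617 208.87194766]
```

View pics/w1.png

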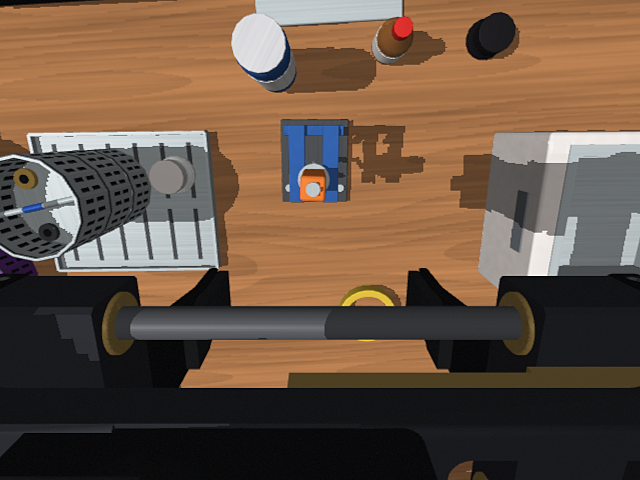

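Wrist view: handle cap at about (313,190), as predicted (312,188). The stand lies square to the tool, so its yaw is about -3°. Now lowering on the handle.

Call:
arm_command --targets '[[[0.0285, -0.004, 0.03, 0, 0, 0, 1], [0.0286, -0.0042, 0.07, 0, 0, 0, 1], [0.0287, -0.0044, 0.11, 0, 0, 0, 1], [0.0287, -0.0044, 0.14, 0, 0, 0, 1], [0.0287, -0.0044, 0.165, 0, 0, 0, 1], [0.0287, -0.0044, 0.182, 0, 0, 0, 1], [0.0287, -0.0044, 0.1876, 0, 0, 0, 1], [0.0287, -0.0044, 0.1876, 0, 0, 0, 1], [0.0287, -0.0044, 0.1876, 0, 0, 0, 1]]]' --grip_force 25

```text
time_s: 2.95
tcp_pos: [0.61, 0.0297, 0.1537]
eef_rot: [[0.999, -0.053, 0.002], [-0.053, -0.999, -0.002], [0.002, 0.002, -1.0]]
contact_force: [-0.4, -0.1, 0.2]
finger_gap: 1.001
grasp_force: 0.0
```

Call:
arm_command --targets '[[[0, 0, 0, 0, 0, 0, -1], [0, 0, 0, 0, 0, 0, -1], [0, 0, 0, 0, 0, 0, -1], [0, 0, 0, 0, 0, 0, -1], [0, 0, 0, 0, 0, 0, -1], [0, 0, 0, 0, 0, 0, -1], [0, 0, 0, 0, 0, 0, -1], [0, 0, 0, 0, 0, 0, -1], [0, 0, 0, 0, 0, 0, -1], [0, 0, 0, 0, 0, 0, -1]]]'

```text
time_s: 3.95
tcp_pos: [0.6095, 0.0305, 0.1526]
eef_rot: [[0.999, -0.052, 0.0], [-0.052, -0.999, -0.002], [0.001, 0.002, -1.0]]
contact_force: [0.4, 0.1, -0.8]
finger_gap: 0.25
grasp_force: 25.0
```

```bash
python3 -c "
from h import *
o=robot.get_obs();print(o['tcp_pos'],o['finger_gap'],o['grasp_force'],o['contact_force'])
im,c=snap('wrist','w2')"
```

```text
[0.60946949 0.030481   0.15264881] 0.24979531454779702 24.99982964596711 [ 0.4145839   0.1477592  -0.84528772]
```

View pics/w2.png

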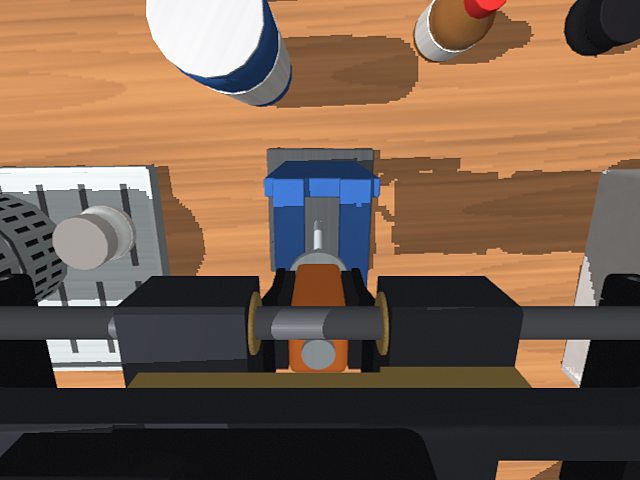

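Gripped: opening 22 mm, collar seen on the prongs, so the hook origin is 17.6 mm below the TCP. Lift, then draw out to the front.

Call:
arm_command --targets '[[[0, 0, -0.008, 0, 0, 0, -1], [0, 0, -0.018, 0, 0, 0, -1], [0, 0, -0.022, 0, 0, 0, -1], [0, 0, -0.022, 0, 0, 0, -1], [-0.015, 0, -0.022, 0, 0, 0, -1], [-0.035, 0, -0.022, 0, 0, 0, -1], [-0.06, 0, -0.022, 0, 0, 0, -1], [-0.09, 0, -0.025, 0, 0, 0, -1], [-0.1, 0, -0.06, 0, 0, 0, -1], [-0.1, 0, -0.1, 0, 0, 0, -1], [-0.1, 0, -0.14, 0, 0, 0, -1], [-0.1, 0, -0.16, 0, 0, 0, -1]]]'

```text
time_s: 5.2
tcp_pos: [0.5108, 0.0361, 0.3164]
eef_rot: [[0.999, -0.052, 0.007], [-0.052, -0.999, -0.003], [0.007, 0.002, -1.0]]
contact_force: [-0.2, -0.9, -0.8]
finger_gap: 0.25
grasp_force: 25.0
```

```bash
python3 -c "
from h import *
c2=load('w2');print('cap in w2',onz(c2,(318,353),.2045))
plan((.62,.25,.35),4)"
```

```text
cap in w2 [0.60836371 0.03011646 0.2045    ]
shift [ 0.0981 -0.2193 -0.0334] turn [ 0.0028 -0.0066 -0.122 ] dist 0.243
```

Call:
arm_command --targets '[[[0.015, -0.04, -0.0434, 0.0028, -0.0066, -0.03, -1], [0.02, -0.08, -0.0434, 0.0028, -0.0066, -0.06, -1], [0.028, -0.12, -0.0434, 0.0028, -0.0066, -0.122, -1], [0.03, -0.16, -0.0434, 0.0028, -0.0066, -0.122, -1], [0.035, -0.2, -0.0434, 0.0028, -0.0066, -0.122, -1], [0.037, -0.23, -0.0434, 0.0028, -0.0066, -0.122, -1], [0.037, -0.236, -0.0434, 0.0028, -0.0066, -0.122, -1], [0.037, -0.236, -0.0434, 0.0028, -0.0066, -0.122, -1], [0.037, -0.236, -0.0434, 0.0028, -0.0066, -0.122, -1]]]'

```text
time_s: 6.1
tcp_pos: [0.5584, 0.269, 0.3553]
eef_rot: [[0.998, 0.069, -0.007], [0.069, -0.998, -0.0], [-0.007, -0.0, -1.0]]
contact_force: [0.1, -0.3, -2.0]
finger_gap: 0.252
grasp_force: 25.0
```

```bash
python3 -c "
from h import *
o=robot.get_obs();print(o['tcp_pos'],o['eef_rot'])
im,c=snap('wrist','w3')
print(proj(c,(.598,.303,.166)))
cv2.imwrite('pics/w3c.png',cv2.resize(im[60:300,180:500,::-1],(800,600),interpolation=cv2.INTER_CUBIC))"
```

```text
[0.55843403 0.26895992 0.35532598] [[ 9.97583154e-01  6.91170204e-02 -7.11963263e-03]
 [ 6.91164795e-02 -9.97608545e-01 -3.22286193e-04]
 [-7.12488181e-03 -1.70576666e-04 -9.99974603e-01]]
[285.45486694 165.98247374]
```

View pics/w3c.png

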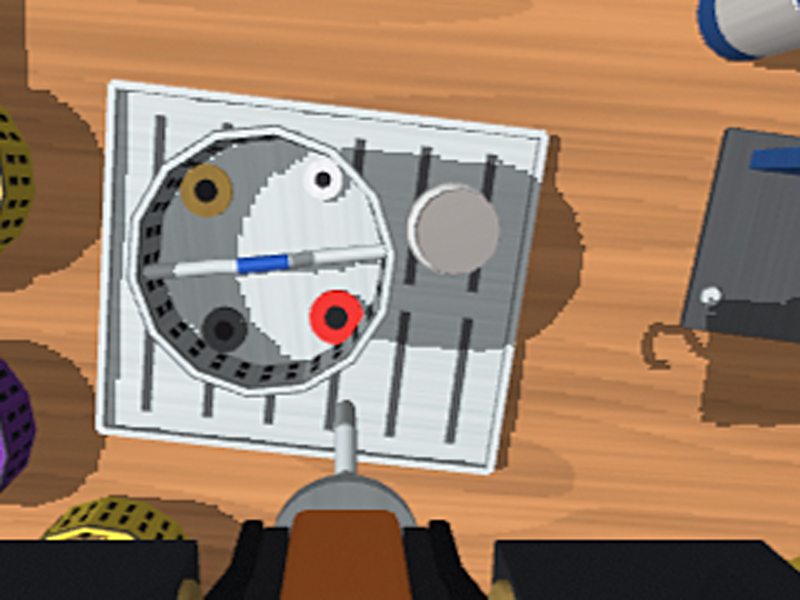

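Close view (crop ×2.5): rim centre at (284.4,164.5), blue sleeve centre at (285.2,165.6), bar ends at (240,168) and (334,160.4). This agrees with the first estimate, and the bar is turned a few degrees more.

```bash
python3 -c "
from h import *
np.set_printoptions(precision=4,suppress=True)
c=load('w3');t=load('top0');s=load('scene0')
f=lambda u,v:(180+u/2.5,60+v/2.5)
print('rim',onz(c,f(261,261),.166),tri(c,f(261,261),s,(415.7,222.4)),tri(c,f(261,261),t,(234,213)))
print('sleeve',onz(c,f(263,264),.156))
a=onz(c,f(150,270),.146);b=onz(c,f(385,251),.146);print(a,b,np.linalg.norm(a-b),np.degrees(np.arctan2((b-a)[0],-(b-a)[1])))
a=onz(c,f(238,267),.156);b=onz(c,f(288,262),.156);print(a,b,np.degrees(np.arctan2((b-a)[0],-(b-a)[1])))
"
```

```text
rim [0.5994 0.3041 0.166 ] (array([0.5996, 0.3045, 0.1653]), np.float64(0.0007741120133372435)) (array([0.5985, 0.3041, 0.1532]), np.float64(0.0021787234731784418))
sleeve [0.5974 0.3041 0.156 ]
[0.5907 0.3511 0.146 ] [0.6051 0.2556 0.146 ] 0.09654519305329948 8.618959153411586
[0.5955 0.314  0.156 ] [0.5989 0.2942 0.156 ] 9.693465938639484
```

```bash
python3 -c "
from h import *
plan((.6217,.3075,.35),8.6);plan((.6217,.3075,.2356),8.6);plan((.599,.304,.2356),8.6)"
```

```text
shift [ 0.0657 -0.0344  0.0051] turn [-0.0006  0.0068 -0.0816] dist 0.074
shift [ 0.0665 -0.0344  0.1195] turn [-0.0006  0.0068 -0.0816] dist 0.141
shift [ 0.0436 -0.0325  0.1196] turn [-0.0006  0.0068 -0.0816] dist 0.131
```

Call:
arm_command --targets '[[[0.03, -0.016, 0.005, -0.0006, 0.0068, -0.0816, -1], [0.0655, -0.0344, 0.005, -0.0006, 0.0068, -0.0816, -1], [0.0657, -0.0344, 0.005, -0.0006, 0.0068, -0.0816, -1], [0.0657, -0.0344, 0.005, -0.0006, 0.0068, -0.0816, -1], [0.0657, -0.0344, 0.005, -0.0006, 0.0068, -0.0816, -1]]]'

```text
time_s: 6.65
tcp_pos: [0.6213, 0.3075, 0.3503]
eef_rot: [[0.989, 0.149, -0.0], [0.149, -0.989, 0.0], [-0.0, -0.0, -1.0]]
contact_force: [-0.7, 0.7, -1.2]
finger_gap: 0.252
grasp_force: 25.0
```

```bash
python3 -c "
from h import *
print(robot.get_obs()['tcp_pos']);plan((.6217,.3075,.2356),8.6)"
```

```text
[0.62129937 0.30753212 0.35033692]
shift [4.000e-04 1.000e-04 1.147e-01] turn [-0.0004  0.0004 -0.0001] dist 0.115
```

Call:
arm_command --targets '[[[0, 0, 0.02, 0, 0, 0, -1], [0, 0, 0.045, 0, 0, 0, -1], [0, 0, 0.065, 0, 0, 0, -1], [0, 0, 0.08, 0, 0, 0, -1], [0, 0, 0.093, 0, 0, 0, -1], [0, 0, 0.104, 0, 0, 0, -1], [0, 0, 0.111, 0, 0, 0, -1], [0, 0, 0.1145, 0, 0, 0, -1], [0, 0, 0.1145, 0, 0, 0, -1], [0, 0, 0.1145, 0, 0, 0, -1]]]'

```text
time_s: 7.65
tcp_pos: [0.6223, 0.3091, 0.2364]
eef_rot: [[0.989, 0.151, 0.002], [0.151, -0.989, 0.001], [0.002, -0.001, -1.0]]
contact_force: [-0.4, 0.2, -0.9]
finger_gap: 0.256
grasp_force: 25.0
```

```bash
python3 -c "
from h import *
o=robot.get_obs();print(o['tcp_pos'],o['contact_force']);plan((.599,.304,.2356),8.6)
im,c=snap('wrist','w4');im2,_=snap('scene','s4')
a=cv2.resize(im[100:340,160:480,::-1],(400,300));b=cv2.resize(im2[130:280,330:530,::-1],(400,300),interpolation=cv2.INTER_CUBIC)
cv2.imwrite('pics/c4.png',np.hstack([a,b]))"
```

```text
[0.62232801 0.30911062 0.23635705] [-0.38723178  0.15287597 -0.89121241]
shift [-0.0238  0.0015  0.0007] turn [-0.001  -0.0019  0.0012] dist 0.024
```

View pics/c4.png

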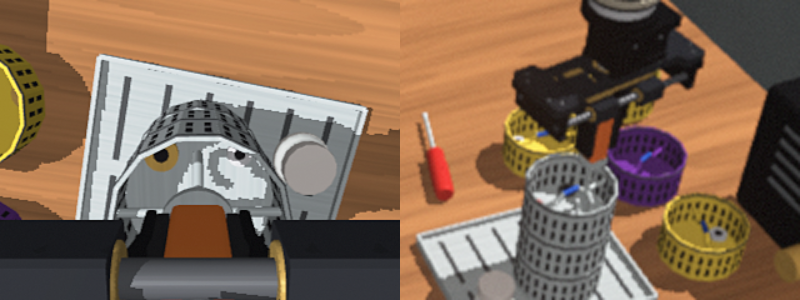

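The hook hangs inside the basket on the +x side of the bar with no contact. Slide under the bar and raise.

Call:
arm_command --targets '[[[-0.006, 0.001, 0.001, 0, 0, 0, -1], [-0.014, 0.001, 0.001, 0, 0, 0, -1], [-0.02, 0.0015, 0.001, 0, 0, 0, -1], [-0.0238, 0.0015, 0.001, 0, 0, 0, -1], [-0.0238, 0.0015, 0.001, 0, 0, 0, -1], [-0.0238, 0.0015, -0.004, 0, 0, 0, -1], [-0.0238, 0.0015, -0.009, 0, 0, 0, -1], [-0.0238, 0.0015, -0.013, 0, 0, 0, -1], [-0.0238, 0.0015, -0.016, 0, 0, 0, -1], [-0.0238, 0.0015, -0.019, 0, 0, 0, -1], [-0.0238, 0.0015, -0.022, 0, 0, 0, -1], [-0.0238, 0.0015, -0.024, 0, 0, 0, -1]]]'

```text
time_s: 8.95
tcp_pos: [0.5983, 0.3038, 0.2594]
eef_rot: [[0.989, 0.151, -0.001], [0.151, -0.989, 0.001], [-0.0, -0.001, -1.0]]
contact_force: [-0.4, -0.3, -3.3]
finger_gap: 0.252
grasp_force: 25.0
```

```bash
python3 -c "
from h import *
o=robot.get_obs();print(o['tcp_pos'],o['contact_force'],o['ft_torque'],o['finger_gap'])
im2,_=snap('scene','s5');im,_=snap('top','t5')
a=cv2.resize(im[150:300,150:350,::-1],(400,300));b=cv2.resize(im2[130:280,330:530,::-1],(400,300),interpolation=cv2.INTER_CUBIC)
cv2.imwrite('pics/c5.png',np.hstack([a,b]))"
```

```text
[0.59829426 0.30380399 0.25936604] [-0.41278327 -0.31760622 -3.29891888] [ 0.03105488  0.03488236 -0.01247611] 0.25175774967528414
```

View pics/c5.png

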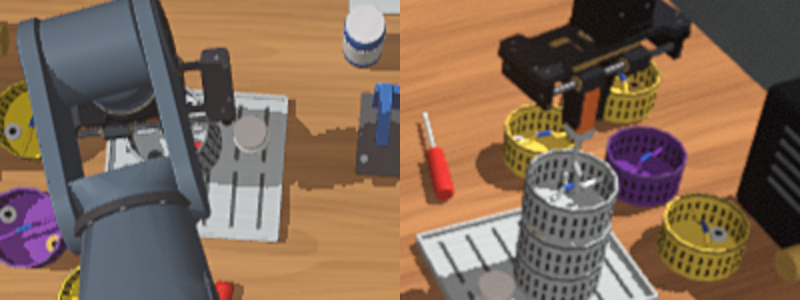

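The scene view and the force (about 2.4 N more, or 0.25 kg) show the basket hanging upright, about 6 mm up, with the lower two still in place. Lift on.

Call:
arm_command --targets '[[[0, 0, -0.003, 0, 0, 0, -1], [0, 0, -0.008, 0, 0, 0, -1], [0, 0, -0.015, 0, 0, 0, -1], [0, 0, -0.025, 0, 0, 0, -1], [0, 0, -0.037, 0, 0, 0, -1], [0, 0, -0.049, 0, 0, 0, -1], [0, 0, -0.061, 0, 0, 0, -1], [0, 0, -0.072, 0, 0, 0, -1], [0, 0, -0.082, 0, 0, 0, -1], [0, 0, -0.089, 0, 0, 0, -1], [0, 0, -0.093, 0, 0, 0, -1], [0, 0, -0.095, 0, 0, 0, -1]]]'

```text
time_s: 10.25
tcp_pos: [0.5985, 0.3038, 0.355]
eef_rot: [[0.989, 0.151, 0.001], [0.151, -0.989, 0.001], [0.001, -0.001, -1.0]]
contact_force: [0.2, -0.7, -4.1]
finger_gap: 0.25
grasp_force: 25.0
```

Call:
arm_command --targets '[[[-0.001, 0.004, 0, 0, 0, 0, -1], [-0.003, 0.012, 0, 0, 0, 0, -1], [-0.0062, 0.024, 0, 0, 0, 0, -1], [-0.01, 0.039, 0, 0, 0, 0, -1], [-0.0144, 0.056, 0, 0, 0, 0, -1], [-0.019, 0.074, 0, 0, 0, 0, -1], [-0.0236, 0.092, 0, 0, 0, 0, -1], [-0.0282, 0.11, 0, 0, 0, 0, -1], [-0.0328, 0.128, 0, 0, 0, 0, -1], [-0.0375, 0.146, 0, 0, 0, 0, -1], [-0.0421, 0.164, 0, 0, 0, 0, -1], [-0.0467, 0.182, 0, 0, 0, 0, -1]]]'

```text
time_s: 11.45
tcp_pos: [0.5795, 0.115, 0.3547]
eef_rot: [[0.989, 0.15, 0.001], [0.15, -0.989, 0.001], [0.001, -0.001, -1.0]]
contact_force: [0.1, 0.2, -3.1]
finger_gap: 0.252
grasp_force: 25.0
```

Call:
arm_command --targets '[[[-0.0046, 0.018, 0, 0, 0, 0, -1], [-0.0092, 0.036, 0, 0, 0, 0, -1], [-0.0139, 0.054, 0, 0, 0, 0, -1], [-0.0185, 0.072, 0, 0, 0, 0, -1], [-0.0231, 0.09, 0, 0, 0, 0, -1], [-0.0277, 0.108, 0, 0, 0, 0, -1], [-0.0323, 0.126, 0, 0, 0, 0, -1], [-0.0369, 0.144, 0, 0, 0, 0, -1], [-0.0416, 0.162, 0, 0, 0, 0, -1], [-0.0462, 0.18, 0, 0, 0, 0, -1], [-0.0508, 0.198, 0, 0, 0, 0, -1], [-0.0554, 0.216, 0, 0, 0, 0, -1]]]'

```text
time_s: 12.65
tcp_pos: [0.5569, -0.1067, 0.3546]
eef_rot: [[0.989, 0.15, 0.001], [0.15, -0.989, 0.001], [0.001, -0.0, -1.0]]
contact_force: [0.5, -0.0, -4.2]
finger_gap: 0.252
grasp_force: 25.0
```

Call:
arm_command --targets '[[[-0.0046, 0.018, 0, 0, 0, 0, -1], [-0.0092, 0.036, 0, 0, 0, 0, -1], [-0.0139, 0.054, 0, 0, 0, 0, -1], [-0.018, 0.07, 0, 0, 0, 0, -1], [-0.0215, 0.084, 0, 0, 0, 0, -1], [-0.0245, 0.096, 0, 0, 0, 0, -1], [-0.027, 0.106, 0, 0, 0, 0, -1], [-0.029, 0.114, 0, 0, 0, 0, -1], [-0.0305, 0.12, 0, 0, 0, 0, -1], [-0.031, 0.123, 0, 0, 0, 0, -1], [-0.031, 0.123, 0, 0, 0, 0, -1]]]'

```text
time_s: 13.75
tcp_pos: [0.5455, -0.2314, 0.3541]
eef_rot: [[0.989, 0.151, 0.001], [0.151, -0.989, 0.001], [0.001, -0.001, -1.0]]
contact_force: [-0.1, 0.0, -3.9]
finger_gap: 0.246
grasp_force: 25.0
```

```bash
python3 -c "
from h import *
o=robot.get_obs();print(o['tcp_pos'],o['contact_force'],o['eef_rot'],o['time_s'])
im,c=snap('wrist','w6');im2,_=snap('scene','s6')
b=cv2.resize(im2[150:390,0:320,::-1],(640,480));a=im[:,:,::-1]
cv2.imwrite('pics/c6.png',cv2.resize(np.hstack([a,b]),(800,300),interpolation=cv2.INTER_AREA))"
```

```text
[ 0.54554695 -0.23142889  0.35410826] [-0.0717967   0.04294282 -3.85058366] [[ 9.88586099e-01  1.50656114e-01  5.10802818e-04]
 [ 1.50655482e-01 -9.88585706e-01  1.10798825e-03]
 [ 6.71897568e-04 -1.01838653e-03 -9.99999256e-01]] 13.75
```

View pics/c6.png

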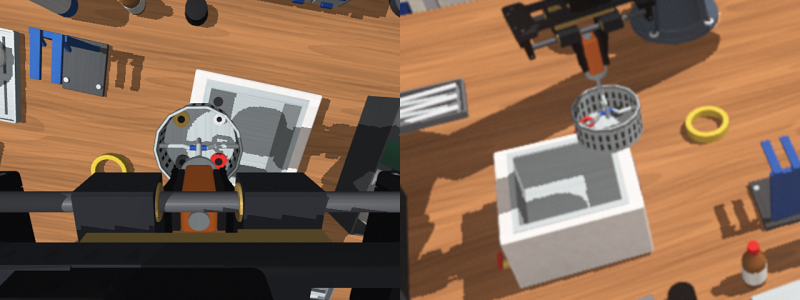

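The basket hangs level and upright, with all its parts in it, over the cleaner's near side. The cleaner's two +x corners show at about (316,112) and (515,155) full-scale. I'll check the tank centre with them.

```bash
python3 -c "
from h import *
np.set_printoptions(precision=4,suppress=True)
c=load('w6');im=cv2.imread('pics/w6.png');hsv=cv2.cvtColor(im,cv2.COLOR_BGR2HSV)
m=((hsv[:,:,1]<60)&(hsv[:,:,2]>90)).astype(np.uint8)*255;m[:100]=0;m[268:]=0;m[:,:300]=0;m[:,530:]=0
cs,_=cv2.findContours(m,0,2);k=max(cs,key=cv2.contourArea);h=cv2.approxPolyDP(cv2.convexHull(k),4,True)[:,0]
for p in h: print(p,onz(c,p,.13))
print([proj(c,X) for X in[(.6375,-.2158,.13),(.6303,-.4374,.13)]])
plan((.536,-.32,.354),8.6)
cv2.imwrite('pics/s6c.png',0*im)
"
```

```text
[314 111] [ 0.6397 -0.2129  0.13  ]
[513 152] [ 0.6312 -0.4261  0.13  ]
[477 267] [ 0.5002 -0.4235  0.13  ]
[361 267] [ 0.4798 -0.2918  0.13  ]
[302 252] [ 0.4874 -0.2222  0.13  ]
[300 168] [ 0.5805 -0.2068  0.13  ]
[array([316.4452, 113.6914]), array([523.1055, 154.4929])]
shift [-0.0229  0.0867  0.    ] turn [-0.0013 -0.0007  0.0016] dist 0.09
```

Call:
arm_command --targets '[[[-0.001, 0.003, 0, 0, 0, 0, -1], [-0.003, 0.01, 0, 0, 0, 0, -1], [-0.006, 0.021, 0, 0, 0, 0, -1], [-0.009, 0.034, 0, 0, 0, 0, -1], [-0.0125, 0.048, 0, 0, 0, 0, -1], [-0.0155, 0.06, 0, 0, 0, 0, -1], [-0.0185, 0.071, 0, 0, 0, 0, -1], [-0.0205, 0.079, 0, 0, 0, 0, -1], [-0.0216, 0.083, 0, 0, 0, 0, -1], [-0.0219, 0.0843, 0, 0, 0, 0, -1], [-0.0219, 0.0843, 0, 0, 0, 0, -1]]]'

```text
time_s: 14.95
tcp_pos: [0.5366, -0.3178, 0.3541]
eef_rot: [[0.989, 0.151, 0.001], [0.151, -0.989, 0.001], [0.001, -0.001, -1.0]]
contact_force: [0.5, -0.0, -4.0]
finger_gap: 0.251
grasp_force: 25.0
```

Call:
arm_command --targets '[[[0, 0, 0.003, 0, 0, 0, -1], [0, 0, 0.009, 0, 0, 0, -1], [0, 0, 0.018, 0, 0, 0, -1], [0, 0, 0.03, 0, 0, 0, -1], [0, 0, 0.043, 0, 0, 0, -1], [0, 0, 0.056, 0, 0, 0, -1], [0, 0, 0.069, 0, 0, 0, -1], [0, 0, 0.082, 0, 0, 0, -1], [0, 0, 0.095, 0, 0, 0, -1], [0, 0, 0.107, 0, 0, 0, -1], [0, 0, 0.118, 0, 0, 0, -1], [0, 0, 0.128, 0, 0, 0, -1]]]'

```text
time_s: 16.15
tcp_pos: [0.5366, -0.3178, 0.2251]
eef_rot: [[0.989, 0.151, 0.0], [0.151, -0.989, 0.001], [0.001, -0.001, -1.0]]
contact_force: [0.2, -0.6, -5.1]
finger_gap: 0.252
grasp_force: 25.0
```

Call:
arm_command --targets '[[[0, 0, 0.008, 0, 0, 0, -1], [0, 0, 0.014, 0, 0, 0, -1], [0, 0, 0.019, 0, 0, 0, -1], [0, 0, 0.023, 0, 0, 0, -1], [0, 0, 0.026, 0, 0, 0, -1], [0, 0, 0.028, 0, 0, 0, -1], [0, 0, 0.03, 0, 0, 0, -1], [0, 0, 0.032, 0, 0, 0, -1], [0, 0, 0.034, 0, 0, 0, -1], [0, 0, 0.036, 0, 0, 0, -1], [0, 0, 0.038, 0, 0, 0, -1], [0, 0, 0.04, 0, 0, 0, -1]]]'

```text
time_s: 17.35
tcp_pos: [0.5369, -0.318, 0.1863]
eef_rot: [[0.989, 0.151, 0.001], [0.151, -0.989, 0.0], [0.001, -0.0, -1.0]]
contact_force: [-0.9, -0.1, -1.2]
finger_gap: 0.253
grasp_force: 25.0
```

```bash
python3 -c "
from h import *
o=robot.get_obs();print(o['tcp_pos'],o['contact_force'],o['eef_rot'],o['time_s'])"
```

```text
[ 0.53687696 -0.31797612  0.18634157] [-0.93371692 -0.11210937 -1.19182821] [[ 9.88570776e-01  1.50752427e-01  1.23540990e-03]
 [ 1.50752078e-01 -9.88571532e-01  3.71158928e-04]
 [ 1.27724416e-03 -1.80676261e-04 -9.99999168e-01]] 17.35
```

The force dropped back, so the basket stands. Lower further and slide out.

Call:
arm_command --targets '[[[0, 0, 0.003, 0, 0, 0, -1], [0, 0, 0.006, 0, 0, 0, -1], [0, 0, 0.009, 0, 0, 0, -1], [0, 0, 0.011, 0, 0, 0, -1], [0, 0, 0.011, 0, 0, 0, -1], [0.005, 0, 0.011, 0, 0, 0, -1], [0.011, 0, 0.011, 0, 0, 0, -1], [0.017, 0, 0.011, 0, 0, 0, -1], [0.022, 0, 0.011, 0, 0, 0, -1], [0.0235, 0, 0.011, 0, 0, 0, -1], [0.0235, 0, 0.011, 0, 0, 0, -1]]]'

```text
time_s: 18.45
tcp_pos: [0.5602, -0.3141, 0.1751]
eef_rot: [[0.988, 0.151, 0.001], [0.151, -0.988, 0.001], [0.001, -0.001, -1.0]]
contact_force: [0.0, 0.7, -1.2]
finger_gap: 0.249
grasp_force: 25.0
```

```bash
python3 -c "
from h import *
o=robot.get_obs();print(o['tcp_pos'],o['contact_force'],o['ft_torque'])
im,c=snap('wrist','w7');im2,_=snap('scene','s7')
a=cv2.resize(im[120:360,160:480,::-1],(400,300));b=cv2.resize(im2[200:350,50:250,::-1],(400,300),interpolation=cv2.INTER_CUBIC)
cv2.imwrite('pics/c7.png',np.hstack([a,b]))"
```

```text
[ 0.56021725 -0.31406279  0.17505423] [ 0.04220953  0.7353406  -1.24782731] [ 0.01052458  0.00638891 -0.02060851]
```

View pics/c7.png

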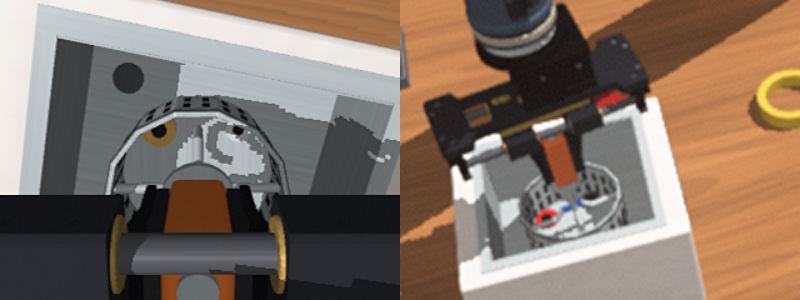

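Basket level in the tank, the hook free beside the bar with no side force. Raise.

Call:
arm_command --targets '[[[0, 0, -0.004, 0, 0, 0, -1], [0, 0, -0.009, 0, 0, 0, -1], [0, 0, -0.015, 0, 0, 0, -1], [0, 0, -0.022, 0, 0, 0, -1], [0, 0, -0.032, 0, 0, 0, -1], [0, 0, -0.045, 0, 0, 0, -1], [0, 0, -0.06, 0, 0, 0, -1], [0, 0, -0.08, 0, 0, 0, -1], [0, 0, -0.1, 0, 0, 0, -1], [0, 0, -0.12, 0, 0, 0, -1], [0, 0, -0.14, 0, 0, 0, -1], [0, 0, -0.15, 0, 0, 0, -1]]]'

```text
time_s: 19.75
tcp_pos: [0.5606, -0.315, 0.3284]
eef_rot: [[0.989, 0.151, 0.004], [0.151, -0.989, -0.002], [0.004, 0.003, -1.0]]
contact_force: [0.0, 0.9, -1.9]
finger_gap: 0.254
grasp_force: 25.0
```

```bash
python3 -c "
from h import *
o=robot.get_obs();print(o['tcp_pos'],o['contact_force'])
plan((.5096,.0357,.325),-3)"
```

```text
[ 0.56056529 -0.31496198  0.32842906] [ 0.03972099  0.93352002 -1.85437925]
shift [ 0.0025 -0.3543  0.0025] turn [ 0.0023 -0.0042  0.2036] dist 0.354
```

Call:
arm_command --targets '[[[0.0, -0.02, 0.0025, 0.0023, -0.0042, 0.02, -1], [0.0, -0.06, 0.0025, 0.0023, -0.0042, 0.06, -1], [0.001, -0.1, 0.0025, 0.0023, -0.0042, 0.1, -1], [0.001, -0.14, 0.0025, 0.0023, -0.0042, 0.15, -1], [0.002, -0.18, 0.0025, 0.0023, -0.0042, 0.2036, -1], [0.002, -0.22, 0.0025, 0.0023, -0.0042, 0.2036, -1], [0.002, -0.26, 0.0025, 0.0023, -0.0042, 0.2036, -1], [0.0025, -0.3, 0.0025, 0.0023, -0.0042, 0.2036, -1], [0.0025, -0.33, 0.0025, 0.0023, -0.0042, 0.2036, -1], [0.0025, -0.35, 0.0025, 0.0023, -0.0042, 0.2036, -1], [0.0025, -0.3543, 0.0025, 0.0023, -0.0042, 0.2036, -1], [0.0025, -0.3543, 0.0025, 0.0023, -0.0042, 0.2036, -1]]]'

```text
time_s: 20.95
tcp_pos: [0.5088, 0.0365, 0.3232]
eef_rot: [[0.999, -0.051, -0.003], [-0.051, -0.999, 0.002], [-0.003, -0.002, -1.0]]
contact_force: [-0.8, 0.2, -1.4]
finger_gap: 0.248
grasp_force: 25.0
```

Call:
arm_command --targets '[[[0, 0, 0.03, 0, 0, 0, -1], [0, 0, 0.07, 0, 0, 0, -1], [0, 0, 0.11, 0, 0, 0, -1], [0, 0, 0.14, 0, 0, 0, -1], [0, 0, 0.15, 0, 0, 0, -1], [0, 0, 0.15, 0, 0, 0, -1], [0, 0, 0.15, 0, 0, 0, -1]]]'

```text
time_s: 21.65
tcp_pos: [0.5098, 0.0359, 0.174]
eef_rot: [[0.999, -0.053, -0.001], [-0.053, -0.999, 0.002], [-0.001, -0.002, -1.0]]
contact_force: [-0.6, -0.4, -1.1]
finger_gap: 0.249
grasp_force: 25.0
```

```bash
python3 -c "
from h import *
o=robot.get_obs();print(o['tcp_pos'],o['contact_force'])
plan((.5096,.0357,.173),-3);plan((.6095,.0305,.173),-3)"
```

```text
[0.50980165 0.03585321 0.17403761] [-0.57888213 -0.42006529 -1.0730113 ]
shift [-0.0002  0.0002  0.001 ] turn [-0.0024  0.0012 -0.0008] dist 0.001
shift [0.0998 0.0001 0.0009] turn [-0.0024  0.0012 -0.0008] dist 0.1
```

Call:
arm_command --targets '[[[0.015, 0, 0, -0.0024, 0.001, 0, -1], [0.035, 0, 0, -0.0024, 0.001, 0, -1], [0.055, 0, 0, -0.0024, 0.001, 0, -1], [0.072, 0, 0, -0.0024, 0.001, 0, -1], [0.085, 0, 0, -0.0024, 0.001, 0, -1], [0.095, 0, 0, -0.0024, 0.001, 0, -1], [0.0998, 0, 0, -0.0024, 0.001, 0, -1], [0.0998, 0, 0, -0.0024, 0.001, 0, -1], [0.0998, 0, 0, -0.0024, 0.001, 0, -1]]]'

```text
time_s: 22.55
tcp_pos: [0.6074, 0.0316, 0.1727]
eef_rot: [[0.999, -0.052, -0.003], [-0.052, -0.999, 0.001], [-0.004, -0.0, -1.0]]
contact_force: [0.9, -0.4, -0.7]
finger_gap: 0.25
grasp_force: 25.0
```

Call:
arm_command --targets '[[[0, 0, 0.006, 0, 0, 0, -1], [0, 0, 0.012, 0, 0, 0, -1], [0, 0, 0.016, 0, 0, 0, -1], [0, 0, 0.019, 0, 0, 0, -1], [0, 0, 0.0205, 0, 0, 0, -1], [0, 0, 0.0205, 0, 0, 0, -1], [0, 0, 0.0205, 0, 0, 0, -1]]]'

```text
time_s: 23.25
tcp_pos: [0.6075, 0.0316, 0.1526]
eef_rot: [[0.999, -0.052, -0.004], [-0.052, -0.999, 0.001], [-0.004, -0.0, -1.0]]
contact_force: [-2.6, -0.4, 5.4]
finger_gap: 0.252
grasp_force: 25.0
```

```bash
python3 -c "
from h import *
o=robot.get_obs();print(o['tcp_pos'],o['contact_force'])
im,c=snap('wrist','w8');im2,_=snap('scene','s8')
a=cv2.resize(im[120:360,160:480,::-1],(400,300));b=cv2.resize(im2[210:330,240:400,::-1],(400,300),interpolation=cv2.INTER_CUBIC)
cv2.imwrite('pics/c8.png',np.hstack([a,b]))"
```

```text
[0.60747186 0.03156112 0.1526388 ] [-2.61159783 -0.37417764  5.41853052]
```

View pics/c8.png

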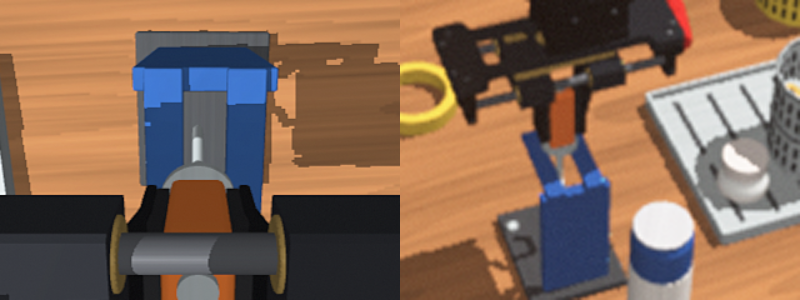

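The collar rests on the prongs in the slot (5 N downward). Release and withdraw upward.

Call:
arm_command --targets '[[[0, 0, -0.0005, 0, 0, 0, 0], [0, 0, -0.0005, 0, 0, 0, 0], [0, 0, -0.0005, 0, 0, 0, 0.6], [0, 0, -0.0005, 0, 0, 0, 0.6], [0, 0, -0.0005, 0, 0, 0, 0.6], [0, 0, -0.0005, 0, 0, 0, 0.6], [0, 0, -0.015, 0, 0, 0, 0.6], [0, 0, -0.035, 0, 0, 0, 0.6], [0, 0, -0.06, 0, 0, 0, 0.6], [0, 0, -0.09, 0, 0, 0, 0.6], [0, 0, -0.13, 0, 0, 0, 0.6], [0, 0, -0.17, 0, 0, 0, 0.6]]]'

```text
time_s: 24.55
tcp_pos: [0.6079, 0.0314, 0.323]
eef_rot: [[0.999, -0.052, -0.004], [-0.052, -0.999, 0.001], [-0.004, -0.001, -1.0]]
contact_force: [0.7, 0.5, 1.0]
finger_gap: 0.796
grasp_force: 0.0
```

Call:
arm_command --targets '[[[-0.05, 0, -0.03, 0, 0, 0, 0.6], [-0.1, 0, -0.03, 0, 0, 0, 0.6], [-0.13, 0, -0.03, 0, 0, 0, 0.6], [-0.13, 0, -0.03, 0, 0, 0, 0.6], [-0.13, 0, -0.03, 0, 0, 0, 0.6], [-0.13, 0, -0.03, 0, 0, 0, 0.6]]]'

```text
time_s: 25.15
tcp_pos: [0.4799, 0.0379, 0.3527]
eef_rot: [[0.999, -0.052, -0.001], [-0.052, -0.999, 0.0], [-0.001, -0.0, -1.0]]
contact_force: [-0.0, 0.5, -0.0]
finger_gap: 0.8
grasp_force: 0.0
```

```bash
python3 -c "
from h import *
o=robot.get_obs();print(o['tcp_pos'],o['contact_force'],o['finger_gap'],o['time_s'])
im,c=snap('top','t9');im2,_=snap('scene','s9')
a=im[110:410,150:550,::-1];b=im2[170:395,60:460,::-1];b=cv2.resize(b,(533,300))[:,:400]
cv2.imwrite('pics/c9.png',cv2.resize(im2[150:390,60:460,::-1],(800,480),interpolation=cv2.INTER_CUBIC))"
```

```text
[0.47990476 0.03793702 0.35266904] [-0.04088635  0.52942911 -0.00249991] 0.8002586378484333 25.15
```

View pics/c9.png

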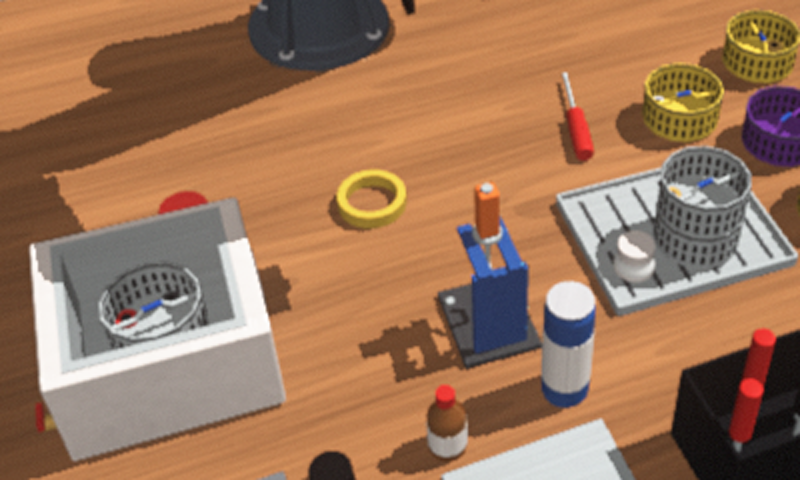

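The final view shows the basket flat in the tank, the hook hanging in its stand, the two other baskets still piled and the rest undisturbed.

```bash
python3 -c "
from plant import robot
print(robot.close_job())"
```

```text
the job is handed in; nothing more can be done
None
```

The job is handed in at about 25 s of the 72 s: the top basket stands flat in the tank, the hook is back in its stand, and in the last camera view the other two baskets and the rest of the bench look undisturbed.

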